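Load a filter cassette into the static eliminator

TASK

With one fingertip press the static eliminator's long bar down and keep it pressed, so that the clear spring-closed guard stands wide open, while the other fingertip pushes the filter cassette along the lane, fully home against the white housing. Then back the fingers out and let the bar up so that the guard is fully shut over the cassette. Only push the cassette, never lift or tip it, never let the guard touch it (its filter lies open), and leave the things round about where they are.

Things in the scene. Friction and masses are not known exactly. Their poses are not given: they have to be found in the camera images.
- eliminator: Static eliminator, fixed, 90 x 240 mm. Origin: on the worktop under the middle of the bay's mouth; x along the lane into the bay, y left seen along x, z up; all mm below are in this frame. Lane floor: dark steel plate 3 thick, x -100 to 38, y -41 to 23. Left fence: inner face y=17.5, 5.5 thick, top z=21, x -118 to 38. Left of it bare worktop under the bar.
- lane_entry (a point): Point on the lane floor (x=-90, y=0, z=3). The lane is 35 mm wide, straight, open upward and towards -x. Its right rail (top z=12) has its inner face at y=-17.5 for x -90 to 38 and ends in a short lead-in flare in front of that (to x=-101).
- stop (a point): Foot of the stop (x=38, y=0, z=3): the upright front face of the white housing (x 38 to 122, y -47 to 43, top z=56). The bay runs x 0 to 38 between the left fence and the right rail, behind which stands the grey emitter block (y -19 to -34, top z=26.5).
- shaft (a point): Point of the hinge shaft at the mouth (x=0, y=24, z=24). Guard and press bar are one rigid rocker on this shaft, which runs along the eliminator's x: pressing the bar down raises the guard.
- guard (a joint): Angle of guard and bar about the shaft, rad: 0 shut, 1.6 wide open (stop). A spring shuts it: about 1 N on the bar's edge to start; 3 to 5 N holds it open. It stays open only while the bar is held down and swings shut within half a second when let go.
- bar_edge (a point): Middle of the press bar's free edge. Ribbed aluminium strip outside the left fence, x -118 to 5 mm, 3 mm thick, reaching 30 mm from the shaft. Shut, it slopes up outward at 45 degrees (edge y=44, z=44); wide open, it slopes down outward at 47 degrees (edge z about 4). A fingertip can slide along it while pressing; pressed to z 10 to 14 mm, 15 mm out from the shaft, the guard is open 1.45 to 1.6.
- shield (a point): Middle of the underside of the guard, a clear plate. Shut, it covers x 0 to 37, y -12 to 22, underside z=24; its front apron (x 0 to 2.5) hangs down to z=13 and bars the mouth. Wide open it stands beside the fence, 36 mm above the shaft, the apron 11 mm out over the lane: open 1.45 or more, a finger at y below 8 mm passes.
- cassette: Filter cassette: round white plastic, open filter on top, 32 mm diameter, 16 mm high, about 35 g, standing on the lane floor in front of the mouth. Origin: centre of its underside. Fully home its origin is at x=22 in the eliminator frame, its rear 6 mm inside the mouth.
- weighing_bottle_1: Glass weighing bottle, 33 mm diameter, 55 mm high, standing by; origin: centre of its underside.
- weighing_bottle_2: Glass weighing bottle, 33 mm diameter, 55 mm high, standing by; origin: centre of its underside.
- crucible_1: Porcelain crucible, 41 mm diameter, 32 mm high, standing by; origin: centre of its underside.
- tweezers: Steel tweezers, 131 mm long, lying by; origin: centre of the underside.
Mind the look-alikes: they are no part of the job. Of the things that look like the cassette, take the one that is farthest from the robot's base at the start.

How it is judged (in metres and radians):
On the way, in this order (a step that is already met when the one before it is completed fails the run):
1. the guard is pressed open (more than 0.9 rad) while the cassette is still in front of the mouth (value of joint guard above 0.9 rad and x of cassette in the frame of eliminator below -0.016 m), for 0.2 s.
2. the cassette is home (within 3 mm of the stop) while the guard is still held open (value of joint guard above 0.7 rad and x of cassette in the frame of eliminator above 0.019 m), for 0.1 s.
At the end, for the whole second after the job is handed in: The cassette stands upright and at rest in the bay within 3 mm of its stop, and the guard is fully shut over it (under 0.04 rad) (value of joint guard below 0.04 rad and x of cassette in the frame of eliminator between 0.019 and 0.025 m and y of cassette in the frame of eliminator between -0.005 and 0.005 m and angle between cassette's own z axis and vertical below 0.1 rad and linear speed of cassette below 0.01 m/s); the robot touches nothing.
It fails at once if the guard touches the cassette (contact force between guard and cassette above 0.2 N).
It fails at once if the cassette is lifted off the lane (more than 5 mm) (height (world z) of cassette above 0.008 m).
It fails at once if the cassette is tipped (angle between cassette's own z axis and vertical above 0.25 rad).
It fails at once if a thing standing by is moved more than 2 cm (distance of any of weighing_bottle_1, weighing_bottle_2, crucible_1, tweezers from where it was at the start of the episode above 0.02 m).
It also fails if it takes over 42 s, if anything falls off the work surface, if the arm or the gripper's body presses on something with over 40 N, if the wrist force passes 120 N, or if a joint passes its speed limit or range.

ROBOT

A 7-joint arm with a two-finger parallel gripper is mounted at the origin on a cart in front of the work surface, level with it; the furniture and walls round the work are solid. World frame = base frame: x ahead of the robot, y to its left, z up, the work surface at z = 0. Lengths are in mm, angles in rad, forces in N, time in s.
With the tool pointing down it reaches from about 350 to 900 mm from the base axis. Payload 8.1 kg.
Tool frame: the origin (TCP) lies between the finger pads; the fingertips stand 25 mm ahead of it and the grasp point (between the pads) lies 6 mm ahead of it (ctrl.tip_extent is the distance from the TCP to the fingertips, in mm); z points along the fingers, y is the line along which they close (so a half turn about z gives the same grasp; the last joint's range is limited). The gripper opens to 85 mm and grips with 20 to 120 N. Pads are 22 mm wide; open, the fingers measure 114 mm over their backs; the gripper's body (76 mm by 85 mm) begins 54 mm behind the grasp point. The pads swing forward as they close: fully open they stand 13 mm farther back than shut.
Start: joints at [-1.214, 0.434, 0.025, 1.573, -0.012, 1.134, -0.075], TCP at [277.383, 560.088, 256.323] pointing down, gripper open.
Joint ranges: [-2.62, 2.62], [-0.44, 2.09], [-1.27, 1.32], [0.08, 2.57], [-1.32, 4.46], [0.12, 2], [-2.74, 2.74]. Speed limits (rad/s): [2.22, 2.22, 3.01, 3.01, 3.14, 3.14, 3.14].

INTERFACE

Orientations are given as a 3x3 rotation matrix whose columns are the frame's x, y, z axes.
In Python, from rig import ctrl gives the robot as it stands. Calls block until the motion is done:
- ctrl.move_to(position, orientation): joint-space move of the TCP to a pose.
- ctrl.move_straight(position, orientation=None, v=150, stop_force=None): straight line of the TCP; orientation=None keeps the orientation; v is the mean speed in mm/s. With stop_force (N) it stops when the force on the tool has changed by that much, and returns True; else False.
- ctrl.goto_joints(angles): joint-space move.
- ctrl.command_gripper(opening): finger opening in mm; the grip force is fixed at half the most; returns when the fingers have stopped.
- ctrl.pause(seconds).
- ctrl.solve_ik(position, orientation): joint angles nearest the present ones, or None.
- ctrl.get_image(name): name is "side" or "top" or "wrist"; returns a dict with "img" (420x560x3 uint8, red, green, blue), "depth" (420x560 float32, mm along the optical axis (not along the pixel's ray), 0 where there is no reading), "vertical_fov" (degrees; the focal length in pixels is half the picture's height over the tangent of half this angle, whatever the lens; pixels are square), "cx", "cy" (the principal point, pixels), "T" (4x4, takes a point from camera to world coordinates); the wrist camera has in their place "tool_from_camera" (4x4, takes a point from camera to tool coordinates, whose origin is the TCP and whose axes are the flange's). Camera axes: x right, y up, looking along -z (the intrinsics and any distortion apply to the point x, -y, -z); pixel columns grow to the right and rows downward; lengths in mm; the calibration is good to about 2 mm. A picture is of the moment at which its call begins: read the wrist's pose just before it.
A pose or a line that the arm cannot do raises ctrl.Unreachable and nothing moves.
- ctrl.job_done(): hands the job in; it is judged then, once.
Readings, each from a call of its own:
- ctrl.read_clock(): time.
- ctrl.read_joint_pos(): joint angles.
- ctrl.read_qd(): joint speeds.
- ctrl.read_tau(): joint torques, N m.
- ctrl.read_position(): TCP position.
- ctrl.read_orientation(): TCP orientation.
- ctrl.read_wrist_force(): force on the tool from outside, world axes, zero at the start.
- ctrl.read_wrist_torque(): the same for the moment, N m.
- ctrl.read_gripper_width(): finger opening in mm.
- ctrl.read_gripper_force(): force on a finger pad.
Only numpy, scipy, OpenCV 4.12 (cv2) and the standard library are available. Lean on these libraries where they do the work, as an engineer would, in place of code of your own. Each camera call takes 0.05 s, during which the arm holds its last target. There are 200 camera calls.

## Working session

There is one attempt and no reset: what is moved stays moved. The work goes in short steps, each a Python script; the robot and the scene stay as the last script left them, time stands still between calls to the robot, and variables do not carry over. Pictures are saved under pics/ and viewed, at most 10 in all, crops included, and the job is handed in when it is done.

```bash
ls; mkdir -p pics; python3 - <<'E'
from rig import ctrl
import cv2,numpy as np,pickle
for n in("top","side"):
    d=ctrl.get_image(n); pickle.dump(d,open(n+".pkl","wb"))
    cv2.imwrite(f"pics/{n}0.png",d["img"][:,:,::-1])
    print(n,d["vertical_fov"],d["cx"],d["cy"],np.round(d["T"],3).tolist(),[k for k in d])
print(ctrl.read_clock(),ctrl.tip_extent)
E
```

```text
pics
top 50.33288437019263 277.38076162173815 209.26862157665337 [[-0.022, 0.988, -0.154, 356.72], [-1.0, -0.023, -0.008, 16.747], [-0.011, 0.154, 0.988, 977.689], [0.0, 0.0, 0.0, 1.0]] ['img', 'depth', 'vertical_fov', 'cx', 'cy', 'T']
side 48.4736988553701 284.2084466468891 211.89537388690877 [[-0.989, 0.098, -0.11, 419.984], [-0.146, -0.542, 0.828, 792.865], [0.021, 0.835, 0.55, 564.126], [0.0, 0.0, 0.0, 1.0]] ['img', 'depth', 'vertical_fov', 'cx', 'cy', 'T']
0.1 25.0
```

View pics/top0.png

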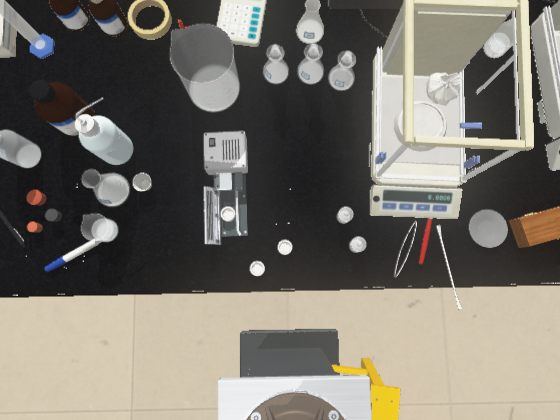

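View pics/side0.png

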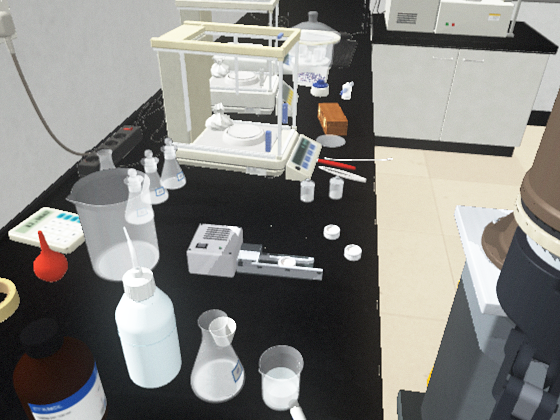

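The top view shows the eliminator: housing at (225,152), bar at (212,215). There are three cassette-like discs, at (228,214) in the lane, (285,247) and (257,268). The lane one is farthest from the base (which is below the picture), so it fits the description. I'll confirm it in a crop.

```bash
cat > h.py <<'E'
import numpy as np,pickle,cv2
def ray(d,u,v,z,T=None):
    f=d["img"].shape[0]/2/np.tan(np.radians(d["vertical_fov"]/2))
    T=d["T"] if T is None else T
    r=T[:3,:3]@np.array([(u-d["cx"])/f,-(v-d["cy"])/f,-1]);o=T[:3,3]
    return o+r*(z-o[2])/r[2]
E
python3 - <<'E'
from h import *
d=pickle.load(open("top.pkl","rb"))
c=d["img"][120:285,190:300,::-1]
c=cv2.resize(c,None,fx=3.6,fy=3.6,interpolation=cv2.INTER_CUBIC)
d2=pickle.load(open("side.pkl","rb"))
e=cv2.resize(d2["img"][205:300,175:335,::-1],None,fx=2.4,fy=2.4,interpolation=cv2.INTER_CUBIC)
o=np.zeros((600,800,3),np.uint8);o[:c.shape[0],:c.shape[1]]=c[:600];o[:e.shape[0],400:400+e.shape[1]]=e[:,:400]
cv2.imwrite("pics/crop0.png",o)
for u,v in((228,214),(285,247),(257,268)): print(ray(d,u,v,19))
E
```

```text
[498.11408744 131.86738645  19.        ]
[423.8113993    9.96417385  19.        ]
[380.51937856  70.62758001  19.        ]
```

View pics/crop0.png

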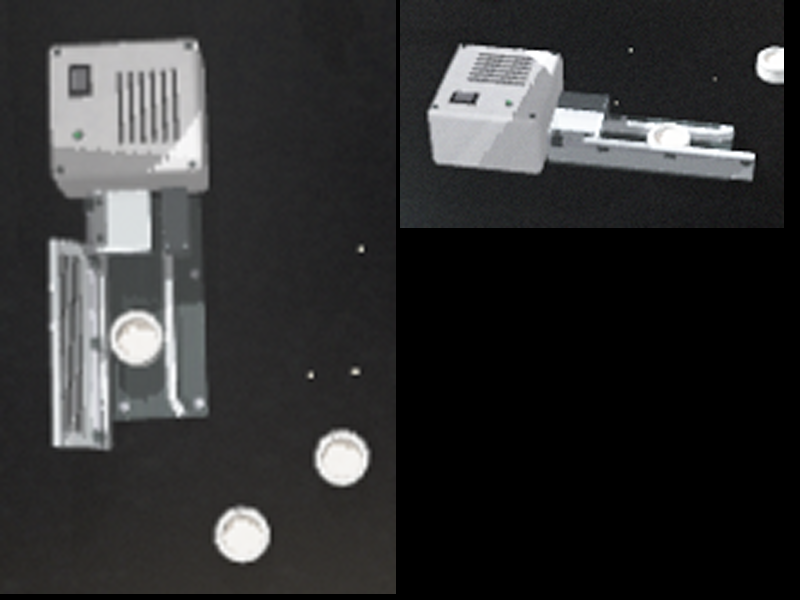

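The crop confirms that the lane disc, crop (136,337), is the white cassette standing in front of the mouth. The bar's outer edge runs from crop (52,240) to (52,447), and the plate's front right corner is at (207,413). Next I get a rough frame from these points and take a close look with the wrist camera.

```bash
python3 - <<'E'
from h import *
from rig import ctrl
d=pickle.load(open("top.pkl","rb"))
P=lambda u,v,z:ray(d,190+u/3.6,120+v/3.6,z)[:2]
a,b=P(52,240,44),P(52,447,44); r=P(207,413,3); c=P(136,337,19)
# known elim points: bar edge (5,44),(-118,44), plate corner (-100,-41), housing top corners z56
src=np.array([(5,44),(-118,44),(-100,-41),(122,43),(122,-47)],float)
dst=np.array([a,b,r,P(50,48,56),P(197,40,56)])
ms,md=src.mean(0),dst.mean(0);H=(src-ms).T@(dst-md);U,S,V=np.linalg.svd(H);R=V.T@np.diag([1,np.linalg.det(V.T@U.T)])@U.T
t=md-R@ms;yaw=np.arctan2(R[1,0],R[0,0])
print("yaw",np.degrees(yaw),"t",t,"res",np.round(src@R.T+t-dst,1).tolist(),"cass",R.T@(c-t))
print(np.round(ctrl.read_orientation(),2).tolist())
# look from above
c_,s_=np.cos(yaw),np.sin(yaw)
cam=ctrl.get_image("wrist"); print(np.round(cam["tool_from_camera"],2).tolist(),cam["vertical_fov"])
for sg in(1,-1):
    O=np.array([[sg*c_,sg*s_,0],[sg*s_,-sg*c_,0],[0,0,-1]]).T.copy()
    p=[*(R@[-70,20]+t),220]
    print(sg,p,ctrl.solve_ik(p,O))
E
```

```text
yaw 0.917238917385437 t [550.06252204 134.8569786 ] res [[-0.2, -0.0], [-0.4, -1.6], [-2.9, 1.0], [2.4, 1.4], [1.1, -0.8]] cass [-51.11786531  -1.69274338]
[[-0.9, 0.44, -0.0], [0.44, 0.9, -0.0], [-0.0, -0.0, -1.0]]
[[0.0, 0.95, 0.3, 77.63], [1.0, -0.0, -0.0, -0.94], [0.0, 0.3, -0.95, -116.63], [0.0, 0.0, 0.0, 1.0]] 68.94937627172767
1 [np.float64(479.75132864890304), np.float64(153.73384494797924), 220] [-0.96256534  0.31342098  0.70297863  1.95280519 -0.24564923  0.96076991
 -1.69624141]
-1 [np.float64(479.75132864890304), np.float64(153.73384494797924), 220] [-0.5240624   0.27375231  0.1342239   1.92045262 -0.04448504  0.95019867
  1.21790546]
```

```bash
python3 - <<'E'
from h import *
from rig import ctrl
yaw=np.radians(0.9);c_,s_=np.cos(yaw),np.sin(yaw);R=np.array([[c_,-s_],[s_,c_]]);t=np.array([550.1,134.9])
O=np.array([[-c_,-s_,0],[-s_,c_,0],[0,0,-1]]).T.copy()
ctrl.move_to([*(R@[-50,20]+t),200],O)
ctrl.command_gripper(33)
print(ctrl.tip_extent,ctrl.read_gripper_width(),ctrl.read_clock(),ctrl.read_position())
Tw=np.eye(4);Tw[:3,:3]=ctrl.read_orientation();Tw[:3,3]=ctrl.read_position()
d=ctrl.get_image("wrist");d["T"]=Tw@d["tool_from_camera"];pickle.dump(d,open("w1.pkl","wb"))
cv2.imwrite("pics/w1.png",cv2.resize(d["img"][:,:,::-1],(800,600),interpolation=cv2.INTER_CUBIC))
E
```

```text
25.0 32.949985092899524 2.4167 [499.77761022 154.15681658 199.99102927]
```

View pics/w1.png

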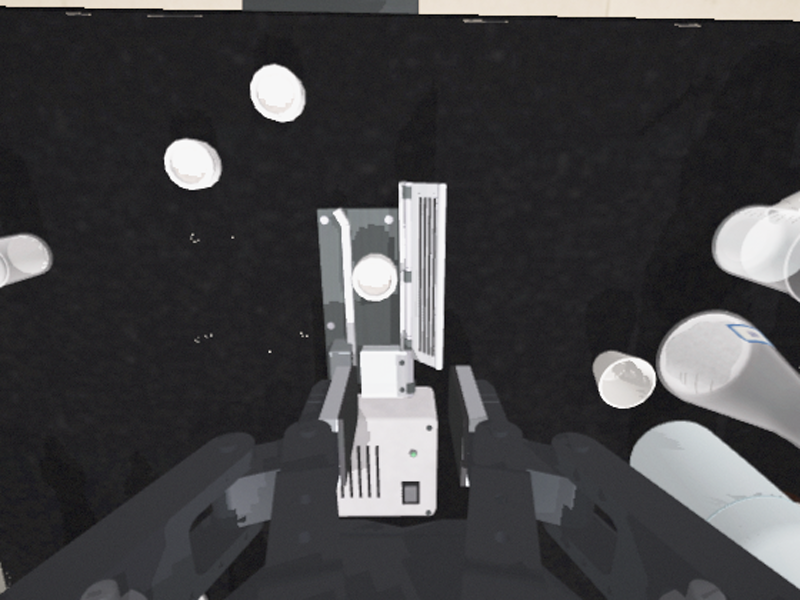

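```bash
python3 - <<'E'
from h import *
d=pickle.load(open("w1.pkl","rb"));k=.7
P=lambda u,v,z:ray(d,u*k,v*k,z)[:2]
src=np.array([(5,44),(-118,44),(-100,-41),(-90,-17.5),(-20,-17.5)],float)
dst=np.array([P(441,369,44),P(446,184,44),P(318,209,3),P(351,230,12),P(356,330,12)])
c=P(375,277,19)
s3,d3=src[:3],dst[:3]
ms,md=s3.mean(0),d3.mean(0);H=(s3-ms).T@(d3-md);U,S,V=np.linalg.svd(H);R=V.T@np.diag([1,np.linalg.det(V.T@U.T)])@U.T
t=md-R@ms
print("yaw",np.degrees(np.arctan2(R[1,0],R[0,0])),t)
E=lambda p:np.round((np.array(p)-t)@R,1)
print("pts in elim",E(dst).tolist(),"cass",E(c),"fence inner top far/near",E(P(399,200,21)),E(P(400,240,21)),"crucible top",E(P(625,370,32)),"bot",E(P(630,400,0)))
print("housing top front edge z56",E(P(358,392,56)),E(P(434,388,56)))
# expected tips
f=210/np.tan(np.radians(d["vertical_fov"]/2))
M=np.linalg.inv(d["tool_from_camera"])
for z in(20,25):
  for y in(-31,-16.5,16.5,31):
    for x in(-11,11):
      q=M@[x,y,z,1];print(z,y,x,np.round(((d["cx"]+f*q[0]/-q[2])/k,(d["cy"]-f*q[1]/-q[2])/k),0))
im=cv2.resize(d["img"][225:350,200:360,::-1],None,fx=5,fy=4.8,interpolation=cv2.INTER_CUBIC);cv2.imwrite("pics/tips.png",im[:,:800])
E
```

```text
yaw 1.2935475980479598 [550.9368712  136.87624965]
pts in elim [[4.8, 43.9], [-117.9, 44.5], [-99.8, -41.4], [-86.2, -17.7], [-12.0, -17.1]] cass [-54.3  -1.4] fence inner top far/near [-107.    15.9] [-80.5  16.3] crucible top [ 12.2 177.1] bot [ 55.1 203. ]
housing top front edge z56 [ 15.5 -12.3] [12.8 38.4]
20 -31 -11 [318. 425.]
20 -31 11 [314. 369.]
20 -16.5 -11 [358. 425.]
20 -16.5 11 [356. 369.]
20 16.5 -11 [450. 425.]
20 16.5 11 [452. 369.]
20 31 -11 [490. 425.]
20 31 11 [494. 369.]
25 -31 -11 [320. 417.]
25 -31 11 [317. 363.]
25 -16.5 -11 [359. 417.]
25 -16.5 11 [358. 363.]
25 16.5 -11 [449. 417.]
25 16.5 11 [451. 363.]
25 31 -11 [488. 417.]
25 31 11 [491. 363.]
```

View pics/tips.png

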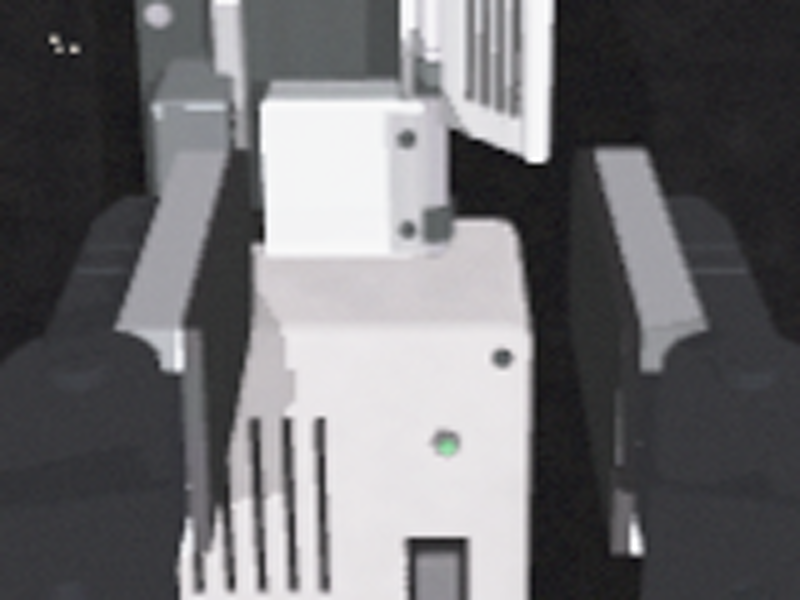

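The fingertips are at about ±16.5 mm with the tip about 23–25 mm ahead of the TCP. The bar, rail and fence agree to about 1.5 mm. I take the frame as t≈(550.5,136), yaw 1.1°, with the cassette at x≈-53. Next I go behind the cassette and press.

```bash
cat >> h.py <<'E'
yaw=np.radians(1.1);c_,s_=np.cos(yaw),np.sin(yaw);Re=np.array([[c_,-s_],[s_,c_]]);te=np.array([550.5,136.0])
O=np.array([[-c_,-s_,0],[-s_,c_,0],[0,0,-1]]).T.copy()
W=lambda x,y,z:[*(Re@[x,y]+te),z]
El=lambda p:np.round([*((np.array(p[:2])-te)@Re),p[2]],2)
E
python3 - <<'E'
from h import *
from rig import ctrl
ctrl.command_gripper(34)
ctrl.move_to(W(-88,20.5,110),O)
ctrl.move_straight(W(-88,20.5,72),v=80)
print(ctrl.read_clock(),El(ctrl.read_position()),ctrl.read_wrist_force())
r=ctrl.move_straight(W(-88,20.5,30),v=25,stop_force=9)
print(r,ctrl.read_clock(),El(ctrl.read_position()),ctrl.read_wrist_force())
ims=[]
for n in("side","top"):
    d=ctrl.get_image(n);pickle.dump(d,open(n+"2.pkl","wb"));ims.append(d["img"][:,:,::-1])
a=cv2.resize(ims[0][190:310,170:370],None,fx=4,fy=4)[:480]
b=cv2.resize(ims[1][120:285,190:260],None,fx=2,fy=2)
o=np.zeros((600,800,3),np.uint8);o[:480,:660]=a[:,:660];o[:330,660:800]=b;cv2.imwrite("pics/press.png",o)
E
```

```text
3.7833 [-87.49  20.58  72.41] [0.54039953 0.10908134 1.14915322]
True 4.2833 [-87.69  22.29  68.56] [0.68496489 1.85629796 3.23931323]
```

View pics/press.png

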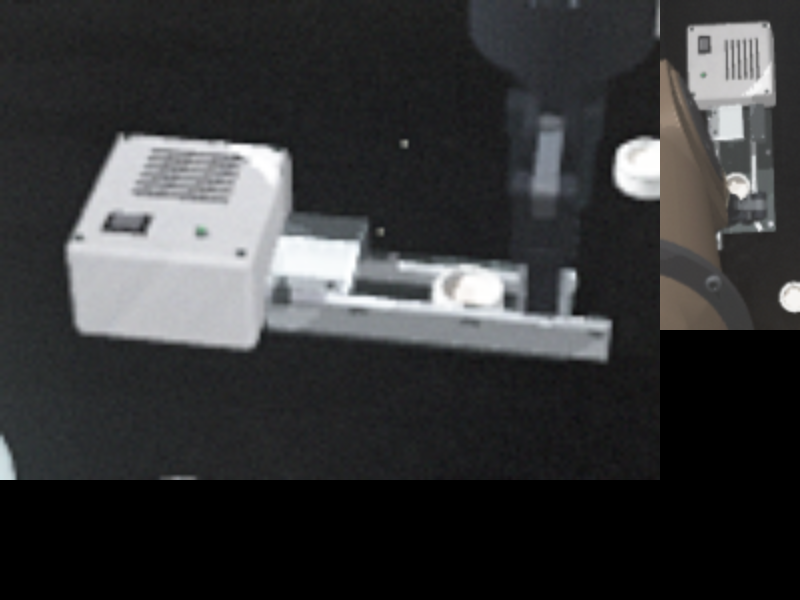

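The side view shows the gripper behind the cassette, with the bar just being touched at its edge. The stop was triggered by first contact, with the tip at z≈44. I carry on pressing in steps.

```bash
python3 - <<'E'
from h import *
from rig import ctrl
print(El(ctrl.read_position()),ctrl.read_wrist_force().round(2),ctrl.read_gripper_width())
for z in(62,56,50,46,42,39,37):
    r=ctrl.move_straight(W(-88,21,z),v=25,stop_force=14)
    print(z,r,ctrl.read_clock(),El(ctrl.read_position()),ctrl.read_wrist_force().round(2),ctrl.read_gripper_width())
    if r:break
ims=[]
for n in("side","wrist"):
    d=ctrl.get_image(n);pickle.dump(d,open(n+"3.pkl","wb"));ims.append(d["img"][:,:,::-1])
o=np.zeros((600,800,3),np.uint8);o[:480,:440]=cv2.resize(ims[0][190:310,220:330],None,fx=4,fy=4)
o[:480,440:]=cv2.resize(ims[1][90:330,180:360],None,fx=2,fy=2);cv2.imwrite("pics/press2.png",o)
E
```

```text
[-87.7   22.08  68.65] [-0.54  2.8   3.57] 33.606394551817566
62 False 4.7917 [-88.22  20.44  61.79] [-0.04 -0.53  1.71] 34.23975932213377
56 False 5.1833 [-87.98  20.97  55.84] [ 0.71 -0.02  1.32] 33.91362585153522
50 False 5.575 [-87.93  21.16  49.9 ] [0.09 1.44 1.23] 33.99380404191323
46 False 5.8833 [-87.96  21.04  45.88] [0.07 2.39 2.38] 33.97420557944825
42 False 6.1917 [-87.97  20.64  41.91] [ 0.72 -0.24  3.04] 34.08281471926843
39 False 6.4583 [-87.94  20.95  38.98] [0.49 0.57 4.44] 33.760211748892864
37 False 6.7083 [-87.97  21.1   36.99] [1.3  0.51 2.79] 34.09088323760925
```

View pics/press2.png

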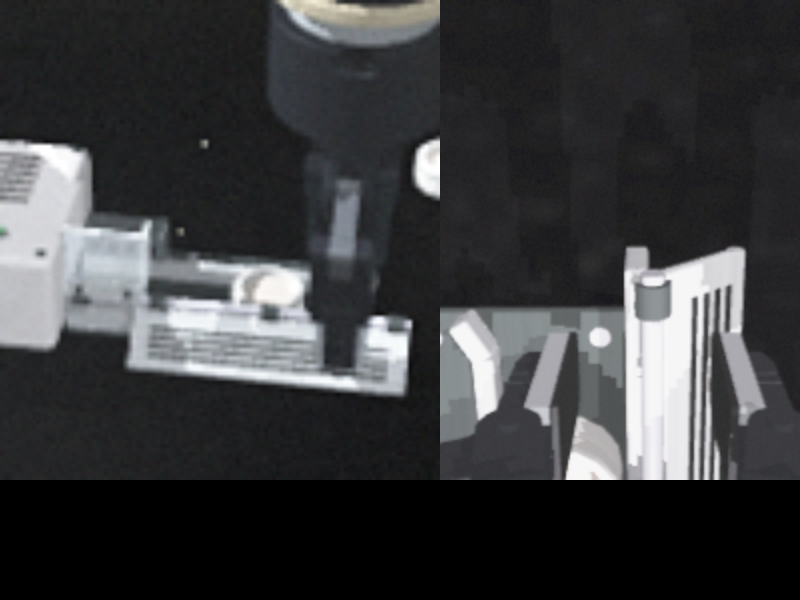

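Side view: the guard stands open and the bar slopes down under the finger. Wrist view: the other finger is in the lane behind the cassette, clear of the rail and the fence. I press on to the stop and then push.

```bash
python3 - <<'E'
from h import *
from rig import ctrl
z=37
while z>31:
    z-=1;ctrl.move_straight(W(-88,20.5,z),v=15);ctrl.pause(.1)
    f=np.mean([ctrl.read_wrist_force()for _ in range(3)],0);print(z,El(ctrl.read_position()),f.round(2))
    if f[2]>9:break
z+=.7
ctrl.move_straight(W(-88,20.5,z),v=15)
for x in(-75,-60,-45,-30,-18,-11):
    r=ctrl.move_straight(W(x,20.5,z),v=40,stop_force=12)
    print(x,r,round(ctrl.read_clock(),2),El(ctrl.read_position()),ctrl.read_wrist_force().round(2))
    if r:break
d=ctrl.get_image("side");w=ctrl.get_image("wrist")
o=np.zeros((600,800,3),np.uint8);o[:480,:440]=cv2.resize(d["img"][190:310,220:330,::-1],None,fx=4,fy=4)
o[:480,440:]=cv2.resize(w["img"][90:330,180:360,::-1],None,fx=2,fy=2);cv2.imwrite("pics/push.png",o)
print(z)
E
```

```text
36 [-87.96  20.54  36.01] [ 0.91 -0.06  3.91]
35 [-88.01  20.54  34.99] [0.05 0.35 3.47]
34 [-87.97  20.77  34.06] [0.15 1.24 5.19]
33 [-87.84  21.15  33.27] [-0.07  2.65  8.7 ]
32 [-87.72  21.4   32.55] [-1.13  2.01 12.13]
-75 False 9.28 [-76.24  21.93  32.48] [-2.11  5.55  5.91]
-60 False 9.81 [-61.42  22.12  32.41] [-3.42  5.15  5.49]
-45 False 10.33 [-46.46  22.26  32.4 ] [-3.76  5.49  3.77]
-30 False 10.86 [-31.56  22.39  32.38] [-3.17  5.31  4.08]
-18 False 11.31 [-19.55  22.52  32.36] [-4.21  7.06  4.99]
-11 False 11.63 [-12.68  22.59  32.31] [-3.81  6.43  4.95]
32.7
```

View pics/push.png

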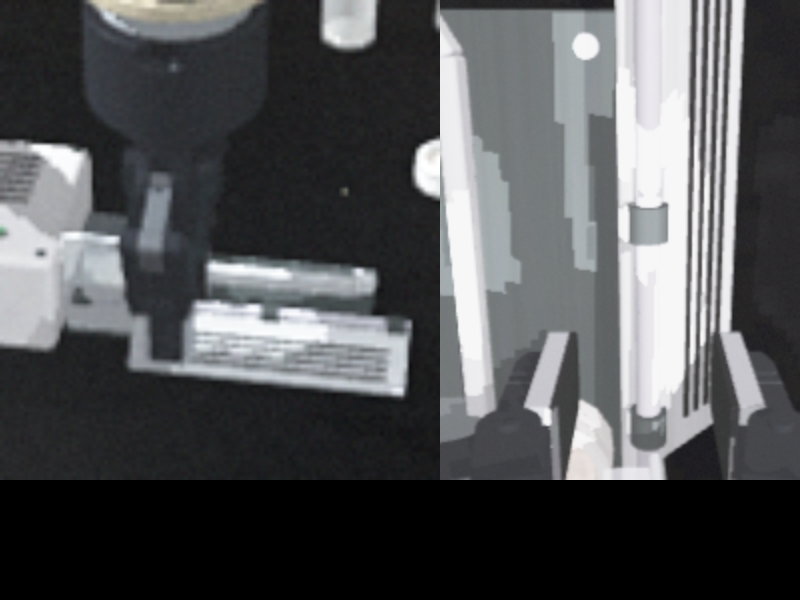

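The cassette travels ahead of the finger, upright and with the guard held wide open. Now the final push, in small steps, watching for force against the stop.

```bash
python3 - <<'E'
from h import *
from rig import ctrl
x=-11
while x<5:
    x+=1.5;ctrl.move_straight(W(x,19.5,32.7),v=15);ctrl.pause(.05)
    f=np.mean([ctrl.read_wrist_force()for _ in range(3)],0);print(x,round(ctrl.read_clock(),2),El(ctrl.read_position()),f.round(2))
    if f[0]<-11:break
w=ctrl.get_image("wrist");d=ctrl.get_image("side")
o=np.zeros((600,800,3),np.uint8);o[:480,:440]=cv2.resize(d["img"][190:310,220:330,::-1],None,fx=4,fy=4)
o[:480,440:]=cv2.resize(w["img"][180:420,180:360,::-1],None,fx=2,fy=2);cv2.imwrite("pics/home.png",o)
E
```

```text
-9.5 12.05 [-12.    22.34  32.29] [-6.52  8.22  6.59]
-8.0 12.35 [-10.72  22.35  32.29] [-7.02  8.17  6.01]
-6.5 12.65 [-9.23 22.34 32.28] [-6.85  8.26  6.53]
-5.0 12.95 [-7.86 22.37 32.25] [-7.57  8.81  6.19]
-3.5 13.25 [-6.22 22.39 32.28] [-7.06  8.08  6.41]
-2.0 13.55 [-4.81 22.42 32.27] [-8.07  8.03  7.1 ]
-0.5 13.85 [-3.51 22.4  32.24] [-8.28  8.32  7.83]
1.0 14.15 [-3.36 22.43 32.14] [-12.43   8.58  12.56]
```

View pics/home.png

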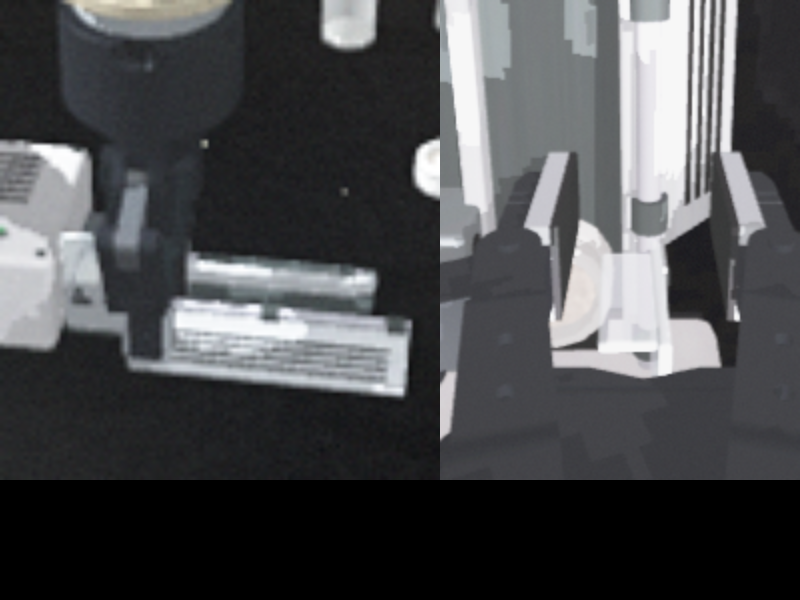

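The finger stalled at x≈-3.4 with a jump in force, and the cassette sits against the white housing at (575,340). So it is home. I back out with the bar held, then let it up.

```bash
python3 - <<'E'
from h import *
from rig import ctrl
ctrl.move_straight(W(-6,21,32.7),v=30)
ctrl.move_straight(W(-45,21.5,32.7),v=50)
print(ctrl.read_clock(),El(ctrl.read_position()),ctrl.read_wrist_force().round(2))
ctrl.move_straight(W(-45,21,50),v=30);ctrl.move_straight(W(-45,21.5,72),v=35)
ctrl.move_straight(W(-45,21.5,200),v=120)
ctrl.pause(.5)
Tw=np.eye(4);Tw[:3,:3]=ctrl.read_orientation();Tw[:3,3]=ctrl.read_position()
w=ctrl.get_image("wrist");w["T"]=Tw@w["tool_from_camera"];pickle.dump(w,open("w9.pkl","wb"))
d=ctrl.get_image("side");print(ctrl.read_clock(),ctrl.read_wrist_force().round(2))
o=np.zeros((600,800,3),np.uint8);o[:480,:440]=cv2.resize(d["img"][190:310,220:330,::-1],None,fx=4,fy=4)
o[:600,440:]=cv2.resize(w["img"][110:310,205:325,::-1],None,fx=3,fy=3);cv2.imwrite("pics/end.png",o)
E
```

```text
15.575 [-44.41  21.93  32.94] [2.07 5.34 4.71]
18.8917 [ 0.21  0.2  -0.39]
```

View pics/end.png

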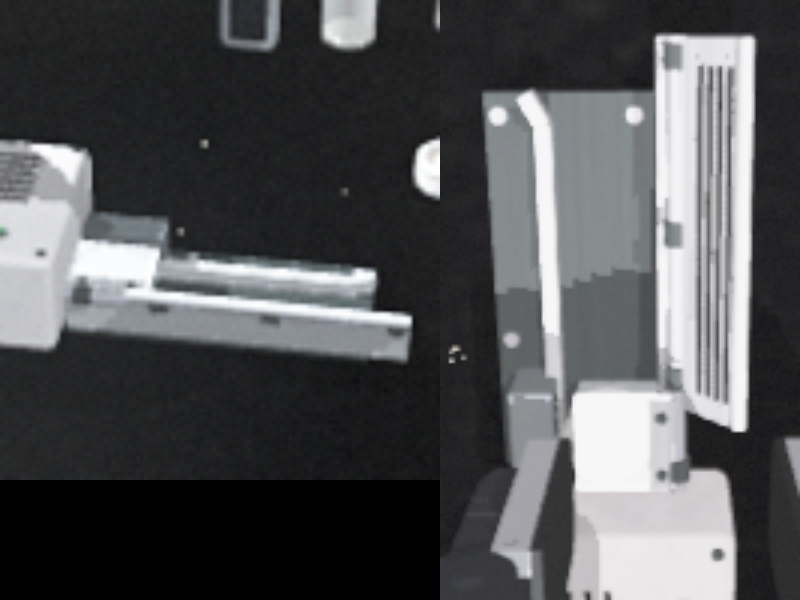

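The lane is empty and the cassette is in the bay under the shut guard at (620,435). The bar is back at 45°, as it was at the start, and nothing touches the robot. I hand the job in.

```bash
python3 -c "
from rig import ctrl
print(ctrl.job_done())"
```

```text
the job is handed in; nothing more can be done
None
```

I pushed the cassette into the bay until it stopped hard against the housing, with the guard held open. I then backed the fingers out, let the guard shut over it, and handed the job in at about 19 s; no verdict came back, and the final home position rests on the force stop because the shut guard hides the cassette.

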